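# Load the orbital shaker, each vessel in the clamp of its size

### The arm

A 6-joint arm with a two-finger parallel gripper is mounted at the origin on the work surface; the furniture and walls round the work are solid. World frame = base frame: x ahead of the robot, y to its left, z up, the work surface at z = 0. Lengths are in m, angles in rad, forces in N, time in s.
With the tool pointing down it reaches from about 0.225 to 0.875 m from the base axis. Payload 3.4 kg.
Tool frame: the origin (TCP) lies on the centre line of the jaws, within the pads' length; the fingertips stand 17 mm ahead of it and the grasp point (between the pads) lies 2 mm behind it (nose_length is the distance from the TCP to the fingertips, in m); z points along the fingers, y is the line along which they close (so a half turn about z gives the same grasp; the last joint's range is limited). The gripper opens to 85 mm and grips with 20 to 120 N. Pads are 22 mm wide; open, the fingers measure 114 mm over their backs; the gripper's body (76 mm by 85 mm) begins 54 mm behind the grasp point. The pads swing forward as they close: fully open they stand 13 mm farther back than shut.
Start: joints at [1.049, 0.276, 1.505, -0, 1.361, -0.121], TCP at [0.224, 0.529, 0.248] pointing down, gripper open.
Joint ranges: [-2.89, 2.89], [-0.75, 2.08], [0.22, 2.7], [-1.18, 4.32], [0.11, 2.71], [-2.7, 2.7]. Speed limits (rad/s): [2.57, 2.57, 3.14, 3.14, 3.14, 3.14].

### API

Orientations are given as a unit quaternion [w, x, y, z].
In Python, from rig import get_state, get_image, sign_off, find_in, place_of, nose_length gives the robot as it stands.
- The arm moves only by the tool apply_moves, never from a script. Its argument "deltas" is one flat list of numbers, 5 for each row, row after row: the finger opening in mm, from 0 to 85.4, then the shift along the tool's x, y, z in mm, then the turn about the tool's z in degrees. A call has 1 to 12 rows; each row is the pose to reach, as a shift and turn from the pose commanded when the call began, along the tool's axes at that moment; what a row does not reach only later rows make up. A row lasts 1/12 s, in which the tool goes at most 41.7 mm and 7.16 degrees, less where a joint would pass 70% of its speed; a pose out of reach is approached as far as the arm can. A call with a gripper value outside its range is refused whole. The fingers move at their own pace and stop on an object; "squeeze" is the grip in N (left out, the last holds). Time passes only in rows, so rows that repeat a pose let the fingers close. It gives the time, the measured TCP pose, the force, the opening and the grip force at its end, in the units of the state.
- get_state(): the state, without advancing time (a new reading comes with each control period).
- get_image(name): name is "scene" or "top" or "wrist"; returns a dict with "frame" (400x640x3 uint8, red, green, blue), "K" (3x3 intrinsics, pixels), "k1" (the pictures are not rectified: a ray, as slopes to the right and down, at radius r is drawn at 1 + k1 r^2 times it, then the intrinsics apply), "position" and "orientation" of the camera in the world. Camera axes: x right, y down, z forward; pixel columns grow to the right and rows downward; lengths in m; the calibration is good to about 2 mm. A picture is of the moment at which its call begins. There is no depth.
- sign_off(): hands the job in; it is judged then, once.
Trained networks look in a picture, given as the dict that the camera call returned (one of the last four; its "shot" number tells which), for a name from the list of things; names that differ only in an ending like _2 or _b are one class to them, and where a whole thing is asked for, a point or a joint stands for the part that bears it (a point fixed in the world has none). Each returns a list of dicts, best first, with "score" (0 to 1); they miss things now and then, are a little off and sometimes report something else, mostly with a low value. They report only what shows in the picture. A call takes as long as a camera call.
- find_in(query, picture): "point" ([column, row] in pixels, amid what is visible of it).
- place_of(query, picture): "point" ([column, row] in pixels: a listed point, or the origin of a listed thing).
The state is a dict: "clock": time; "qpos": joint angles; "qd": joint speeds; "effort": joint torques, N m; "position": TCP position; "ee_rot": TCP orientation; "contact_force": force on the tool from outside, world axes, zero at the start; "moment": the same for the moment, N m; "width": finger opening in m; "gripper_force": force on a finger pad.
Only numpy, scipy, OpenCV 4.12 (cv2) and the standard library are available. Lean on these libraries where they do the work, as an engineer would, in place of code of your own. Each camera call takes 0.05 s, during which the arm holds its last target. There are 200 camera calls.

### The job

Load the orbital shaker: sort the squat jar, the small bottle, the conical flask and the large bottle into its four spring clamps, each vessel into the clamp made for its size, standing fully down on the clamp's plate. Keep the vessels upright all the way, set them down rather than drop them, and leave the slim dropper bottle standing where it is.

Things in the scene. Friction and masses are not known exactly. Their poses are not given: they have to be found in the camera images.
- squat_jar: Squat clear jar with a low cap, the shortest vessel: body 44 mm across up to 40 mm height, then a shoulder; 60 mm tall with its cap, which is 34 mm across and takes the top 8 mm. It can be lifted by the cap. Mass about 60 g. Its origin is the centre of its underside, z up; it starts upright on the bench, beyond the carton, right of the shaker; the vessels trade places.
- small_bottle: Small round bottle with a dark screw cap: body 52 mm across up to 65 mm height, then a shoulder; 100 mm tall with its cap, which is 33 mm across and takes the top 13 mm. It can be lifted by the cap. Mass about 160 g. Its origin is the centre of its underside, z up; it starts upright on the bench, beyond the carton, right of the shaker; the vessels trade places.
- flask: Open conical glass flask: base 67 mm across, 110 mm tall, for the hand a plain cone from 67 mm at the foot to 30 mm at the rim (about 36 mm across 16 mm below the rim). Grasp it near the rim. Mass about 130 g. Its origin is the centre of its underside, z up; it starts upright on the bench, beyond the carton, right of the shaker; the vessels trade places.
- large_bottle: Large round bottle, the tallest vessel: body 80 mm across up to 105 mm height, then a shoulder; 161 mm tall with its screw cap, which is 52 mm across and takes the top 21 mm. Grip the cap firmly: the bottle hangs from it and can swing. Mass about 300 g. Its origin is the centre of its underside, z up; it starts upright on the bench, beyond the carton, right of the shaker; the vessels trade places.
- clamp_44: Smallest clamp: 54 mm between opposite fingers at the seat, tips 34 mm above the origin, 70 mm between opposite tips. Origin: centre of its plate's underside, on the shaker platform 62 mm above the bench; the seat is 4 mm higher. z up, x and y along the platform's sides; four 3 mm steel fingers stand on the diagonals, tips turned outward. Fixed, neighbours 94 mm apart; its corner varies.
- clamp_52: Second smallest clamp: 63 mm between opposite fingers at the seat, tips 46 mm above the origin, 79 mm between opposite tips. Origin: centre of its plate's underside, on the shaker platform 62 mm above the bench; the seat is 4 mm higher. z up, x and y along the platform's sides; four 3 mm steel fingers stand on the diagonals, tips turned outward. Fixed, neighbours 94 mm apart; its corner varies.
- clamp_67: Second largest clamp: 78 mm between opposite fingers at the seat, tips 46 mm above the origin, 94 mm between opposite tips. Origin: centre of its plate's underside, on the shaker platform 62 mm above the bench; the seat is 4 mm higher. z up, x and y along the platform's sides; four 3 mm steel fingers stand on the diagonals, tips turned outward. Fixed, neighbours 94 mm apart; its corner varies.
- clamp_80: Largest clamp: 92 mm between opposite fingers at the seat, tips 56 mm above the origin, 108 mm between opposite tips. Origin: centre of its plate's underside, on the shaker platform 62 mm above the bench; the seat is 4 mm higher. z up, x and y along the platform's sides; four 3 mm steel fingers stand on the diagonals, tips turned outward. Fixed, neighbours 94 mm apart; its corner varies.
- slim_dropper: Bystander: slim dropper bottle, 40 mm across and 106 mm tall, standing near the vessels at the right side of the carton; origin at the centre of its underside. Not for the shaker.
- carton_edge (a point): Obstacle: a fixed, sealed cardboard carton, 272 mm along its x, 220 mm along its y, 236 mm high, stands between robot and vessels. This point is the middle of the upper edge of its far side: the carton reaches from it 272 mm back along its -x, 110 mm to either side and down to the bench. A notebook and pen lie on it, up to 270 mm above the bench.

How it is judged:
At the end, for the whole second after the job is handed in: The squat jar stands in the 54 mm clamp, the small bottle in the 63 mm clamp, the flask in the 78 mm clamp and the large bottle in the 92 mm clamp: each within 12 mm of the clamp's axis, its underside on the clamp's plate (within 4 mm), upright within 0.08 rad, released and at rest (horizontal distance between squat_jar and clamp_44 below 0.012 m and z of squat_jar in the frame of clamp_44 between 0.001 and 0.008 m and angle between each of squat_jar, small_bottle, flask, large_bottle's own z axis and vertical below 0.08 rad and linear speed of each of squat_jar, small_bottle, flask, large_bottle below 0.02 m/s and contact force between each of squat_jar, small_bottle, flask, large_bottle and the fingers below 0.1 N and horizontal distance between small_bottle and clamp_52 below 0.012 m and z of small_bottle in the frame of clamp_52 between 0.001 and 0.008 m and horizontal distance between flask and clamp_67 below 0.012 m and z of flask in the frame of clamp_67 between 0.001 and 0.008 m and horizontal distance between large_bottle and clamp_80 below 0.012 m and z of large_bottle in the frame of clamp_80 between 0.001 and 0.008 m); the robot touches nothing.
It fails at once if a vessel is tipped by more than 0.6 rad (angle between any of squat_jar, small_bottle, flask, large_bottle's own z axis and vertical above 0.6 rad).
It fails at once if a vessel is dropped (falls, held by nothing, faster than 0.7 m/s) ((linear speed of squat_jar above 0.7 m/s and contact force between squat_jar and the fingers below 0.01 N) or (linear speed of small_bottle above 0.7 m/s and contact force between small_bottle and the fingers below 0.01 N) or (linear speed of flask above 0.7 m/s and contact force between flask and the fingers below 0.01 N) or (linear speed of large_bottle above 0.7 m/s and contact force between large_bottle and the fingers below 0.01 N)).
It fails at once if the slim dropper bottle is moved by more than 25 mm or knocked over (distance of slim_dropper from where it was at the start of the episode above 0.025 m or angle between slim_dropper's own z axis and vertical above 0.5 rad).
It also fails if it takes over 104 s, if anything falls off the work surface, if the arm or the gripper's body presses on something with over 40 N, if the wrist force passes 120 N, or if a joint passes its speed limit or range.

## Working session

There is one attempt and no reset: what is moved stays moved. The work goes in short steps, Python scripts to look and compute and a tool call to move; the robot and the scene stay as the last step left them, time stands still between calls to the robot, and variables do not carry over. Pictures are saved under pics/ and viewed, at most 14 in all, crops included, and the job is handed in when it is done.

Besides the shell and the picture viewer there is one more tool, called after "Emit:" as name(argument=value, ...) on one line, values as JSON. apply_moves: Moves the arm, as the interface text tells. Its arguments: {"type":"object","properties":{"deltas":{"type":"array"},"squeeze":{"type":"number"}},"required":["deltas"]}

```bash
mkdir -p pics
cat > h.py <<'E'
import numpy as np, cv2
from rig import *
from scipy.spatial.transform import Rotation as R
def rot(q): return R.from_quat([q[1],q[2],q[3],q[0]]).as_matrix()
def ray(p,px):
    K=np.array(p["K"]);s=np.array([(px[0]-K[0,2])/K[0,0],(px[1]-K[1,2])/K[1,1]])
    u=s.copy()
    for _ in range(30): u=s/(1+p["k1"]*(u@u))
    return rot(p["orientation"])@np.array([u[0],u[1],1.])
def at(p,px,z):
    d=ray(p,px);c=np.array(p["position"]);return c+d*(z-c[2])/d[2]
def save(p,n): cv2.imwrite("pics/"+n+".png",p["frame"][:,:,::-1])
E
python3 - <<'E'
from h import *
np.set_printoptions(precision=3,suppress=True)
s=get_state();print(s["clock"],s["position"],s["ee_rot"],s["width"],nose_length() if callable(nose_length) else nose_length)
P={n:get_image(n) for n in("scene","top")}
for n,p in P.items():
    save(p,n+"0");print(n,p["position"],p["k1"],rot(p["orientation"]).tolist())
    for q in["squat_jar","small_bottle","flask","large_bottle","slim_dropper","clamp_44","clamp_52","clamp_67","clamp_80","carton_edge"]:
        z=.062 if "clamp" in q else .236 if "cart" in q else 0
        for r in place_of(q,p)[:2]: print(q,round(r["score"],2),np.round(r["point"],0),at(p,r["point"],z))
E
```

```text
0.0 [0.224 0.529 0.247] [-0.     0.199  0.98  -0.001] 0.08530497815072303 0.017
scene [0.911 0.372 0.851] -0.03257641325759388 [[-0.7675721140705072, 0.5075402212227857, -0.3914536671720651], [0.6408350103406653, 0.5954887851299078, -0.4844828132206407], [-0.012788245501701323, -0.6227327120246955, -0.7823301286230486]]
squat_jar 0.85 [296. 273.] [ 0.66  -0.045 -0.   ]
small_bottle 0.65 [268. 245.] [ 0.666 -0.16   0.   ]
flask 0.57 [251. 213.] [ 0.64  -0.281 -0.   ]
large_bottle 0.9 [269. 192.] [ 0.558 -0.312  0.   ]
slim_dropper 0.54 [303. 180.] [ 0.45  -0.285  0.   ]
clamp_44 0.92 [345. 282.] [0.607 0.077 0.062]
clamp_44 0.74 [371. 309.] [0.609 0.164 0.062]
clamp_52 0.92 [345. 282.] [0.607 0.077 0.062]
clamp_52 0.74 [371. 309.] [0.609 0.164 0.062]
clamp_67 0.92 [345. 282.] [0.607 0.077 0.062]
clamp_67 0.74 [371. 309.] [0.609 0.164 0.062]
clamp_80 0.92 [345. 282.] [0.607 0.077 0.062]
clamp_80 0.74 [371. 309.] [0.609 0.164 0.062]
carton_edge 0.73 [336. 156.] [ 0.472 -0.114  0.236]
top [ 0.483 -0.076  1.459] -0.006805716485329046 [[-0.013858984049087395, -0.9988602783709989, 0.0456735
[... 281 characters left out ...]
 [ 0.648 -0.265  0.   ]
flask 0.66 [385. 162.] [ 0.652 -0.268  0.   ]
large_bottle 0.98 [393. 193.] [ 0.558 -0.292  0.   ]
large_bottle 0.33 [312. 161.] [ 0.661 -0.048  0.   ]
slim_dropper 0.61 [391. 228.] [ 0.455 -0.283  0.   ]
clamp_44 0.92 [267. 207.] [0.522 0.083 0.062]
clamp_44 0.86 [266. 173.] [0.618 0.083 0.062]
clamp_52 0.92 [267. 207.] [0.522 0.083 0.062]
clamp_52 0.86 [266. 173.] [0.618 0.083 0.062]
clamp_67 0.92 [267. 207.] [0.522 0.083 0.062]
clamp_67 0.86 [266. 173.] [0.618 0.083 0.062]
clamp_80 0.92 [267. 207.] [0.522 0.083 0.062]
clamp_80 0.86 [266. 173.] [0.618 0.083 0.062]
carton_edge 0.71 [314. 162.] [ 0.629 -0.059  0.236]
carton_edge 0.64 [334. 222.] [ 0.475 -0.106  0.236]
```

```bash
python3 -c "
import cv2
a=cv2.imread('pics/scene0.png')[120:380,200:520];cv2.imwrite('pics/s1.png',cv2.resize(a,None,fx=2.3,fy=2.3))
a=cv2.imread('pics/top0.png')[120:320,210:450];cv2.imwrite('pics/t1.png',cv2.resize(a,None,fx=3,fy=3))"
```

```text
(no output)
```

View pics/s1.png

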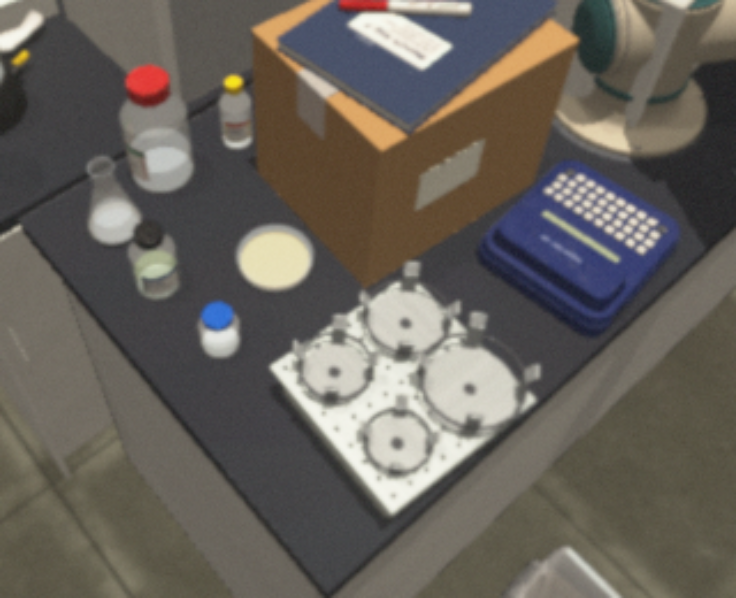

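View pics/t1.png

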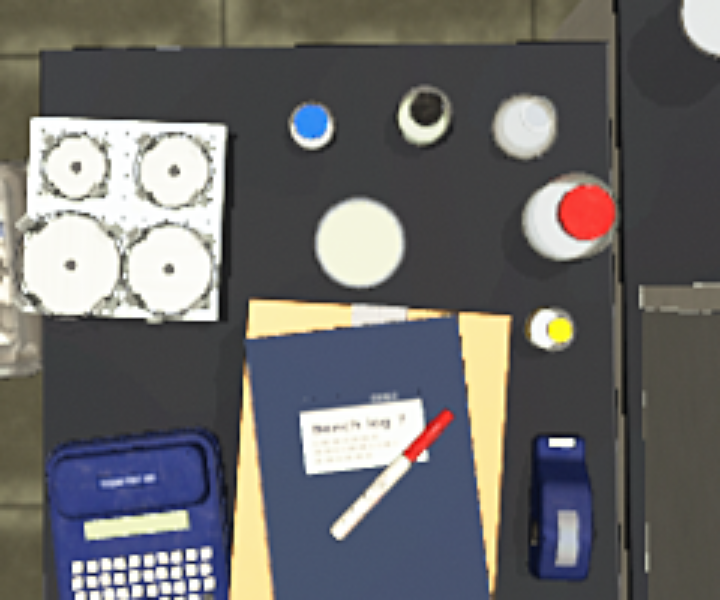

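The scene crop shows four vessels to the right of the shaker: blue-capped jar, dark-capped bottle, flask and red-capped large bottle. The yellow-capped dropper stands by the carton. In the top crop the clamps are 44 at upper left (76,167), 52 at upper right (174,171), 80 at lower left (70,265) and 67 at lower right (168,269).

I'll go over the shaker first for a close look.

Emit:
apply_moves(deltas=[60, -474, -233, -110, -23, 60, -474, -233, -110, -23, 60, -474, -233, -110, -23, 60, -474, -233, -110, -23, 60, -474, -233, -110, -23, 60, -474, -233, -110, -23, 60, -474, -233, -110, -23, 60, -474, -233, -110, -23, 60, -474, -233, -110, -23, 60, -474, -233, -110, -23, 60, -474, -233, -110, -23, 60, -474, -233, -110, -23], squeeze=60)

```text
clock: 2.1
position: [0.5399, 0.164, 0.3491]
ee_rot: [0.0, -0.0, 1.0, 0.0]
contact_force: [1.1, 0.7, -0.2]
width: 0.0599
gripper_force: 0.0
```

```bash
cat >> h.py <<'E'
np.set_printoptions(precision=4,suppress=True)
def st():
    s=get_state();M=rot(s["ee_rot"])
    print("t",round(s["clock"],2),"pos",s["position"],"yaw",round(np.degrees(np.arctan2(M[1,1],M[0,1])),2),"tilt",M[2,:2],"w",s["width"],"gf",s["gripper_force"],"F",s["contact_force"],"nose",nose_length() if callable(nose_length) else "c")
    return s
def to(x,y,z,yaw=90):
    s=st();M=rot(s["ee_rot"])
    print("delta mm",1000*M.T@(np.array([x,y,z])-s["position"]),"turn",np.degrees(np.arctan2(M[1,1],M[0,1]))-yaw)
def look(name,qs,tag=None):
    p=get_image(name)
    if tag: save(p,tag)
    for q,z in qs:
        for r in place_of(q,p)[:4]: print(q,round(r["score"],2),np.round(r["point"],0),at(p,r["point"],z))
    return p
E
python3 - <<'E'
from h import *
st()
p=look("wrist",[("clamp_44",.062)],"w1"); print(p["position"],p["K"])
E
```

```text
t 2.1 pos [0.5399 0.164  0.3491] yaw 90.02 tilt [-0.0005  0.0004] w 0.05990675676102214 gf 0.0 F [ 1.0935  0.6841 -0.1821] nose c
clamp_44 0.86 [326. 147.] [0.5175 0.1768 0.062 ]
clamp_44 0.84 [249. 217.] [0.6087 0.0781 0.062 ]
clamp_44 0.67 [255. 144.] [0.5137 0.0898 0.062 ]
[0.4714 0.1638 0.4732] [[332.2523   0.     315.0195]
 [  0.     332.2523 202.1961]
 [  0.       0.       1.    ]]
```

View pics/w1.png

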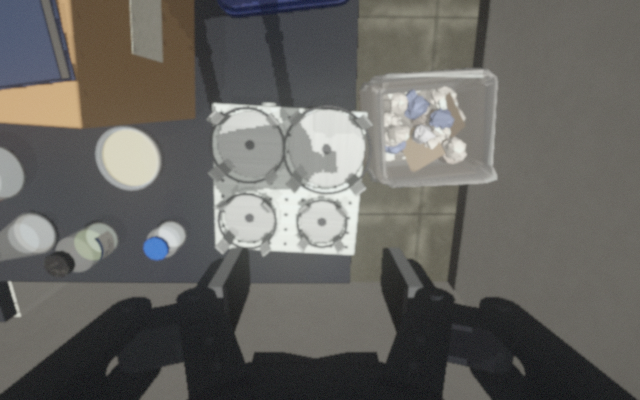

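The wrist view shows the clamp centre dots at about 80: (327,149), 67: (250,145), 52: (249,217) and 44: (322,222). I'll fit the 94 mm square to these.

Run:
```python
from h import *
p=get_image("wrist");g=p["frame"].mean(2)
B=np.array([[0,0],[0,-1],[1,-1],[1,0]])*.094-[.047,-.047]
W=[]
for c in [(327,149),(250,145),(249,217),(322,222)]:
    q=g[c[1]-5:c[1]+6,c[0]-5:c[0]+6];w=np.clip(np.median(q)-25-q,0,None);yy,xx=np.mgrid[-5:6,-5:6]
    px=(c[0]+(w*xx).sum()/w.sum(),c[1]+(w*yy).sum()/w.sum());W.append(at(p,px,.066)[:2]);print(px,W[-1])
W=np.array(W);m=W.mean(0);D=W-m
a=np.arctan2((B[:,0]*D[:,1]-B[:,1]*D[:,0]).sum(),(B*D).sum());Rm=np.array([[np.cos(a),-np.sin(a)],[np.sin(a),np.cos(a)]])
print("rot",np.degrees(a),"80,67,52,44:\n",m+B@Rm.T)
look("wrist",[("squat_jar",0),("small_bottle",0)])
to(.66,-.047,.25)
```

```text
(np.float64(329.39528301886793), np.float64(145.61320754716982)) [0.5202 0.1778]
(np.float64(252.00538315389488), np.float64(141.94141861937936)) [0.5152 0.0838]
(np.float64(251.61514978057622), np.float64(214.5882465178401)) [0.6079 0.0779]
(np.float64(324.3415039468218), np.float64(218.8427503115912)) [0.6142 0.1718]
rot -3.540256604235685 80,67,52,44:
 [[0.5204 0.1776]
 [0.5146 0.0838]
 [0.6084 0.078 ]
 [0.6142 0.1718]]
squat_jar 0.84 [174. 235.] [ 0.6576 -0.0532  0.    ]
small_bottle 0.61 [106. 238.] [ 0.6631 -0.16    0.    ]
t 2.4 pos [0.5382 0.1663 0.3481] yaw 90.07 tilt [0.0012 0.0006] w 0.05987702283402698 gf 0.0 F [-0.2405  0.1118  0.7063] nose c
delta mm [-121.6802 -213.5331   97.8698] turn 0.06525492206520767
```

Emit:
apply_moves(deltas=[52, -120, -216, 150, 0, 52, -120, -216, 178, 0, 52, -120, -216, 178, 0, 52, -120, -216, 178, 0, 52, -120, -216, 178, 0, 52, -120, -216, 178, 0, 52, -120, -216, 178, 0, 52, -120, -216, 178, 0, 52, -120, -216, 178, 0, 52, -120, -216, 178, 0, 52, -120, -216, 178, 0])

```text
clock: 3.32
position: [0.659, -0.0479, 0.1719]
ee_rot: [0.001, -0.001, 1.0, 0.0]
contact_force: [0.6, -0.2, -0.4]
width: 0.0521
gripper_force: 0.0
```

Run:
```python
from h import *
st()
p=look("wrist",[("squat_jar",0),("small_bottle",0),("flask",0)],"w2")
for r in find_in("squat_jar",p)[:1]: print(r)
hsv=cv2.cvtColor(p["frame"],cv2.COLOR_RGB2HSV);m=cv2.inRange(hsv,(100,130,60),(120,255,255))
n,l,s,c=cv2.connectedComponentsWithStats(m)
for i in range(1,n):
    if s[i,4]>200: print(s[i],c[i],at(p,c[i],.058))
```

```text
t 3.32 pos [ 0.659  -0.0479  0.1719] yaw 90.14 tilt [-0.0013  0.0009] w 0.05213603370295373 gf 0.0 F [ 0.57   -0.2261 -0.353 ] nose c
squat_jar 0.61 [312. 181.] [ 0.6542 -0.0508  0.    ]
small_bottle 0.77 [194. 190.] [ 0.6628 -0.1596  0.    ]
flask 0.64 [ 78. 182.] [ 0.6552 -0.2662  0.    ]
flask 0.31 [195. 192.] [ 0.6648 -0.1584  0.    ]
{'point': [309.1, 188.5], 'score': 0.82}
[ 287  177   42   43 1387] [307.2545 197.7895] [ 0.6546 -0.0537  0.058 ]
```

View pics/w2.png

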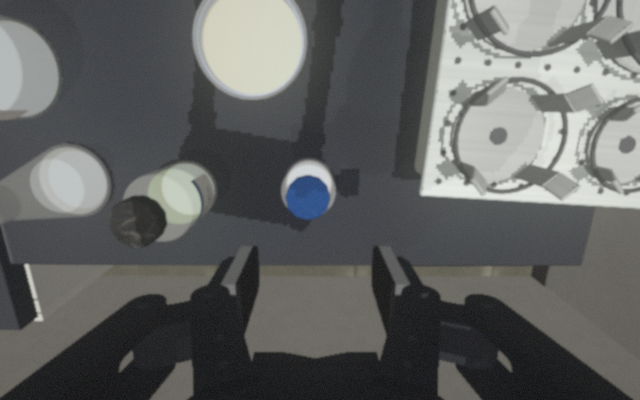

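The wrist view shows the blue cap centred at (307,198), just ahead of the open jaws. Descending to grasp it.

Emit:
apply_moves(deltas=[52, 4.5, -4, 35, 0, 52, 4.5, -4, 70, 0, 52, 4.5, -4, 95, 0, 52, 4.5, -4, 109, 0, 52, 4.5, -4, 109, 0, 52, 4.5, -4, 109, 0, 25, 4.5, -4, 109, 0, 25, 4.5, -4, 109, 0, 25, 4.5, -4, 109, 0, 25, 4.5, -4, 109, 0, 25, 4.5, -4, 109, 0, 25, 4.5, -4, 109, 0], squeeze=50)

```text
clock: 4.57
position: [0.6562, -0.0541, 0.0637]
ee_rot: [0.002, -0.0, 1.0, -0.0]
contact_force: [-0.0, 1.2, 6.5]
width: 0.031
gripper_force: 47.0
```

Emit:
apply_moves(deltas=[25, 0, 0, -8, 0, 25, 0, 0, -20, 0, 25, 0, 0, -45, 0, 25, 0, 0, -75, 0, 25, 0, 0, -105, 0, 25, 0, 0, -120, 0, 25, 0, 0, -120, 0, 25, 0, 0, -120, 0])

```text
clock: 5.23
position: [0.6549, -0.0543, 0.1828]
ee_rot: [0.001, -0.0, 1.0, -0.0]
contact_force: [0.2, 0.8, -1.8]
width: 0.031
gripper_force: 45.9
```

Run:
```python
from h import *
p=get_image("wrist");save(p,"w3");q=get_image("scene");save(q,"s3")
cv2.imwrite("pics/c3.png",np.vstack([cv2.resize(p["frame"][:,:,::-1][140:400,160:480],(640,520))[100:300],cv2.resize(q["frame"][:,:,::-1][160:320,200:420],(640,400))[:400]]))
to(.6142,.1718,.21)
```

```text
t 5.33 pos [ 0.6535 -0.054   0.1801] yaw 90.03 tilt [0.0028 0.0005] w 0.03114324120311242 gf 45.90274514222983 F [ 0.9457 -0.5285 -0.9531] nose c
delta mm [ 39.2551 225.8522 -29.6596] turn 0.034286595142873466
```

View pics/c3.png

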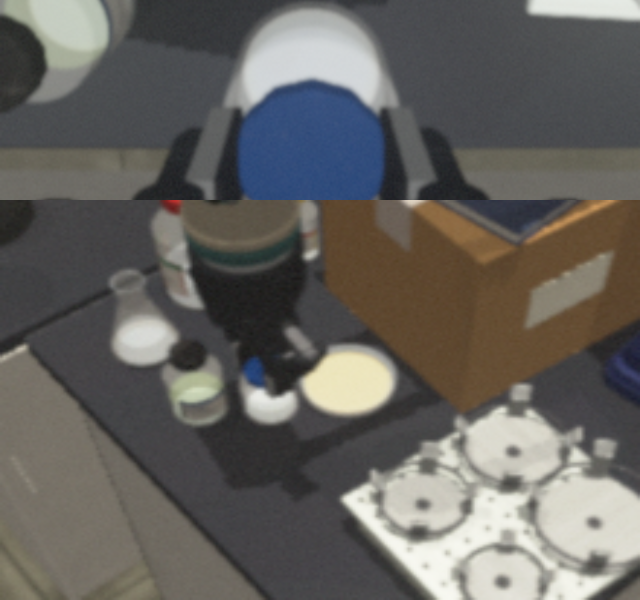

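The jar hangs upright in the jaws, with the blue cap between the pads. Carrying it to clamp_44.

Emit:
apply_moves(deltas=[25, 3, 15, -25, 0, 25, 8, 45, -25, 0, 25, 14, 80, -25, 0, 25, 20, 115, -25, 0, 25, 27, 150, -25, 0, 25, 33, 185, -25, 0, 25, 38, 212, -25, 0, 25, 40, 226, -25, 0, 25, 40, 226, -10, 0, 25, 40, 226, 0, 0, 25, 40, 226, 0, 0])

```text
clock: 6.25
position: [0.6124, 0.1709, 0.1775]
ee_rot: [-0.004, -0.0, 1.0, -0.001]
contact_force: [0.2, -0.6, -1.4]
width: 0.0312
gripper_force: 46.0
```

Run:
```python
from h import *
p=get_image("wrist");save(p,"w4")
for q in ["clamp_44"]:
    for r in place_of(q,p)[:4]: print(q,round(r["score"],2),np.round(r["point"],0),at(p,r["point"],.066))
to(.6142,.1718,.130)
```

```text
clamp_44 0.74 [194. 199.] [0.6073 0.0815 0.066 ]
clamp_44 0.66 [188.  65.] [0.5149 0.0855 0.066 ]
clamp_44 0.56 [325.  77.] [0.5229 0.1774 0.066 ]
t 6.35 pos [0.614  0.1707 0.18  ] yaw 89.98 tilt [ 0.0029 -0.0009] w 0.03128624338005212 gf 45.98269877547864 F [-0.4769  0.0328 -0.2477] nose c
delta mm [-0.3028  1.1465 50.0304] turn -0.024559366649612002
```

View pics/w4.png

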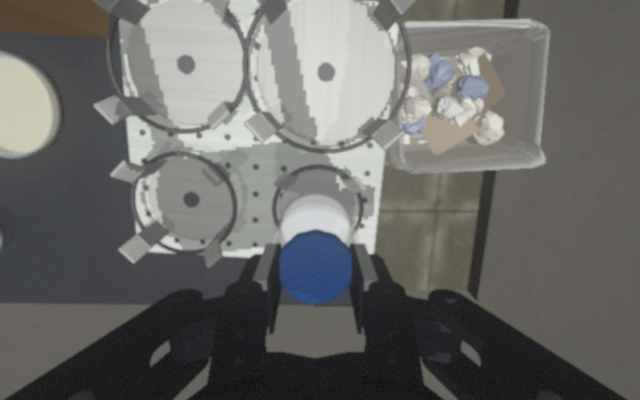

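The jar hovers over clamp_44, whose ring spans columns 273–365. The other dots are at (191,200), (186,64) and (326,72). I'll refit the square using these.

```bash
cat >> h.py <<'E'
def dots(p,cs,idx):
    """refit clamp square from plate dots; idx order 80,67,52,44"""
    g=p["frame"].mean(2);B=(np.array([[0,0],[0,-1],[1,-1],[1,0]])*.094-[.047,-.047]);W=[]
    for c in cs:
        q=g[c[1]-9:c[1]+10,c[0]-9:c[0]+10];w=np.clip(np.median(q)-40-q,0,None);yy,xx=np.mgrid[-9:10,-9:10]
        W.append(at(p,(c[0]+(w*xx).sum()/w.sum(),c[1]+(w*yy).sum()/w.sum()),.066)[:2])
    W=np.array(W);b=B[idx];m=W.mean(0);D=W-m;b0=b-b.mean(0)
    a=np.arctan2((b0[:,0]*D[:,1]-b0[:,1]*D[:,0]).sum(),(b0*D).sum());Rm=np.array([[np.cos(a),-np.sin(a)],[np.sin(a),np.cos(a)]])
    print("rot",np.degrees(a),"80,67,52,44:\n",m+(B-b.mean(0))@Rm.T,"\nmeas",W)
E
python3 - <<'E'
from h import *
p=get_image("wrist");dots(p,[(326,72),(186,64),(191,200)],[0,1,2])
hsv=cv2.cvtColor(p["frame"],cv2.COLOR_RGB2HSV);m=cv2.inRange(hsv,(100,130,60),(120,255,255))
n,l,s,c=cv2.connectedComponentsWithStats(m);i=1+s[1:,4].argmax();print(s[i],at(p,c[i],.174))
to(.6142,.1718,.130)
E
```

```text
rot nan 80,67,52,44:
 [[nan nan]
 [nan nan]
 [nan nan]
 [nan nan]] 
meas [[nan nan]
 [nan nan]
 [nan nan]]
[ 279  235   73   68 3713] [0.613  0.1706 0.174 ]
t 6.4 pos [0.6146 0.1707 0.1809] yaw 89.96 tilt [ 0.001  -0.0005] w 0.031338466677456704 gf 45.98243978864048 F [ 0.7727 -1.075  -0.4221] nose c
delta mm [ 0.3953  1.0791 50.9463] turn -0.03653531576998148h.py:32: RuntimeWarning: invalid value encountered in scalar divide
  W.append(at(p,(c[0]+(w*xx).sum()/w.sum(),c[1]+(w*yy).sum()/w.sum()),.066)[:2])
```

```bash
sed -i 's/-40-q/-20-q/' h.py
python3 - <<'E'
from h import *
p=get_image("wrist");dots(p,[(326,72),(186,64),(191,200)],[0,1,2])
E
```

```text
rot nan 80,67,52,44:
 [[nan nan]
 [nan nan]
 [nan nan]
 [nan nan]] 
meas [[0.5198 0.1777]
 [   nan    nan]
 [0.6084 0.0789]]h.py:32: RuntimeWarning: invalid value encountered in scalar divide
  W.append(at(p,(c[0]+(w*xx).sum()/w.sum(),c[1]+(w*yy).sum()/w.sum()),.066)[:2])
```

Emit:
apply_moves(deltas=[25, 0, 1, 10, 0, 25, 0, 1, 25, 0, 25, 0, 1, 38, 0, 25, 0, 1, 45, 0, 25, 0, 1, 48, 0, 25, 0, 1, 50, 0, 25, 0, 1, 50, 0])

```text
clock: 7.03
position: [0.6147, 0.1727, 0.1315]
ee_rot: [0.0, -0.0, 1.0, 0.0]
contact_force: [0.6, -0.4, -0.2]
width: 0.0307
gripper_force: 46.0
```

Not touching yet, so lower a little further.

Emit:
apply_moves(deltas=[25, 0, 0, 1, 0, 25, 0, 0, 2, 0, 25, 0, 0, 2, 0])

```text
clock: 7.28
position: [0.6147, 0.1729, 0.1299]
ee_rot: [0.0, -0.0, 1.0, 0.0]
contact_force: [-0.1, -0.6, -1.1]
width: 0.031
gripper_force: 46.0
```

Emit:
apply_moves(deltas=[25, 0, 0, 1, 0, 25, 0, 0, 2, 0, 25, 0, 0, 3, 0, 25, 0, 0, 3, 0])

```text
clock: 7.62
position: [0.6151, 0.173, 0.1297]
ee_rot: [0.002, -0.0, 1.0, 0.0]
contact_force: [-3.9, -1.2, 12.9]
width: 0.0312
gripper_force: 48.5
```

Seated. Release, rise and head for the small bottle.

Emit:
apply_moves(deltas=[36, 0, 0, -1, 0, 42, 0, 0, -1, 0, 48, 0, 0, -1, 0, 48, 0, 0, -1, 0, 48, 0, 0, -20, 0, 48, 0, 0, -55, 0, 48, -20, -40, -80, 0, 48, -48, -333, -80, 0, 48, -48, -333, -80, 0, 48, -48, -333, -80, 0, 48, -48, -333, -80, 0, 48, -48, -333, -80, 0])

```text
clock: 8.62
position: [0.6527, -0.0687, 0.2046]
ee_rot: [-0.0, -0.0, 1.0, 0.0]
contact_force: [0.4, -0.3, -0.1]
width: 0.0482
gripper_force: 0.0
```

Emit:
apply_moves(deltas=[52, 0, -150, 0, 0, 52, 0, -150, 0, 0, 52, 0, -150, 0, 0, 52, 0, -150, 0, 0])

```text
clock: 8.95
position: [0.6524, -0.2217, 0.2043]
ee_rot: [-0.0, 0.001, 1.0, -0.001]
contact_force: [-0.2, 0.2, 0.3]
width: 0.0521
gripper_force: 0.0
```

Run:
```python
from h import *
p=look("wrist",[("small_bottle",0),("flask",0)],"w5")
to(.662,-.16,.10)
look("top",[("squat_jar",.066)],"t5")
```

```text
small_bottle 0.77 [374. 191.] [ 0.6647 -0.1621  0.    ]
flask 0.85 [270. 182.] [ 0.6558 -0.2677  0.    ]
t 9.1 pos [ 0.6525 -0.2193  0.204 ] yaw 89.82 tilt [0.001  0.0006] w 0.052096980614586626 gf 0.0 F [-0.7922  0.7911 -0.0947] nose c
delta mm [ -9.4446  59.2401 103.9961] turn -0.17582645121134988
squat_jar 0.66 [232. 174.] [0.6164 0.1806 0.066 ]
squat_jar 0.25 [235. 173.] [0.6197 0.1723 0.066 ]
```

View pics/w5.png

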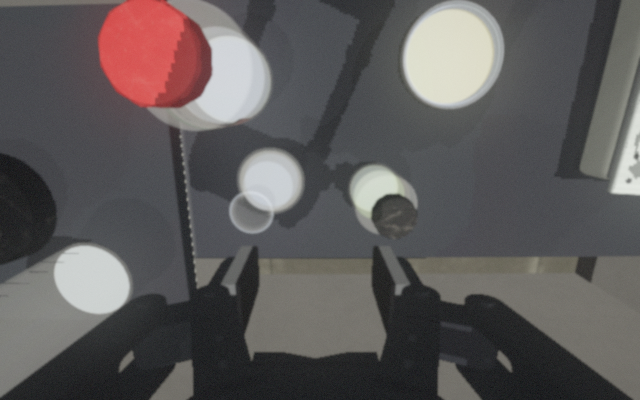

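The view shows the dark cap at (395,217), the flask rim at (251,212) with its base at (270,181), and the red cap at about (150,53).

Run:
```python
from h import *
p=get_image("wrist")
print("cap",at(p,(395,215),.098),"rim",at(p,(251.5,212),.11),"red",at(p,(150,52),.158), "redbase",place_of("large_bottle",p)[:1],at(p,place_of("large_bottle",p)[0]["point"],0))
to(.663,-.161,.101)
```

```text
cap [ 0.659  -0.1578  0.098 ] rim [ 0.653 -0.26   0.11 ] red [ 0.5579 -0.2951  0.158 ] redbase [{'point': [224.3, 78.5], 'score': 0.65}] [ 0.5569 -0.3008  0.    ]
t 9.35 pos [ 0.653  -0.2152  0.205 ] yaw 90.14 tilt [0.0002 0.0007] w 0.0518733620513302 gf 0.0 F [-0.3914 -0.7433 -0.4318] nose c
delta mm [-10.1741  54.09   104.0217] turn 0.13909957437095954
```

Emit:
apply_moves(deltas=[52, -8, 30, 10, 0, 52, -8, 57, 20, 0, 52, -8, 57, 55, 0, 52, -8, 57, 85, 0, 52, -8, 57, 103, 0, 52, -8, 57, 103, 0, 25, -8, 57, 103, 0, 25, -8, 57, 103, 0, 25, -8, 57, 103, 0, 25, -8, 57, 103, 0, 25, -8, 57, 103, 0, 25, -8, 57, 103, 0], squeeze=70)

```text
clock: 10.35
position: [0.6616, -0.1602, 0.1035]
ee_rot: [0.001, -0.0, 1.0, -0.0]
contact_force: [-0.9, -0.8, 2.9]
width: 0.0296
gripper_force: 69.0
```

Emit:
apply_moves(deltas=[25, 0, 0, -8, 0, 25, 0, 0, -25, 0, 25, 0, 0, -55, 0, 25, 0, 0, -90, 0, 25, 0, 0, -118, 0, 25, 0, 0, -130, 0, 25, 4, 15, -130, 0, 25, 10, 45, -130, 0, 25, 18, 80, -130, 0, 25, 26, 115, -130, 0, 25, 34, 150, -130, 0, 25, 42, 185, -130, 0])

```text
clock: 11.35
position: [0.6165, 0.0275, 0.2306]
ee_rot: [-0.002, -0.0, 1.0, 0.001]
contact_force: [0.5, -0.5, -1.4]
width: 0.0295
gripper_force: 68.8
```

Emit:
apply_moves(deltas=[25, 6, 27, 0, 0, 25, 9, 45, 0, 0, 25, 11, 52, 0, 0, 25, 11, 53, 0, 0, 25, 11, 53, 0, 0])

```text
clock: 11.77
position: [0.6072, 0.0781, 0.2314]
ee_rot: [-0.001, -0.001, 1.0, -0.0]
contact_force: [0.0, -0.8, -2.1]
width: 0.0294
gripper_force: 68.8
```

Run:
```python
from h import *
p=get_image("wrist");save(p,"w6")
for r in place_of("squat_jar",p)[:1]+place_of("small_bottle",p)[:1]+place_of("clamp_44",p)[:4]: print(r["score"],r["point"],at(p,r["point"],.066),at(p,r["point"],.13))
to(.6084,.0782,.168)
```

```text
0.93 [424.7, 191.2] [0.61   0.1766 0.066 ] [0.5943 0.1548 0.13  ]
0.67 [312.9, 210.1] [0.628 0.076 0.066] [0.6083 0.0764 0.13  ]
0.84 [432.4, 86.8] [0.5208 0.1751 0.066 ] [0.5248 0.1537 0.13  ]
0.8 [317.2, 186.4] [0.6058 0.0798 0.066 ] [0.591  0.0794 0.13  ]
0.55 [325.1, 78.3] [0.5146 0.086  0.066 ] [0.52   0.0843 0.13  ]
t 11.97 pos [0.608  0.0768 0.2318] yaw 89.94 tilt [ 0.0002 -0.0004] w 0.029348226355675477 gf 68.81258945355398 F [ 0.064   1.2393 -1.1349] nose c
delta mm [-0.4567  1.4375 63.7631] turn -0.06055975916970624
```

View pics/w6.png

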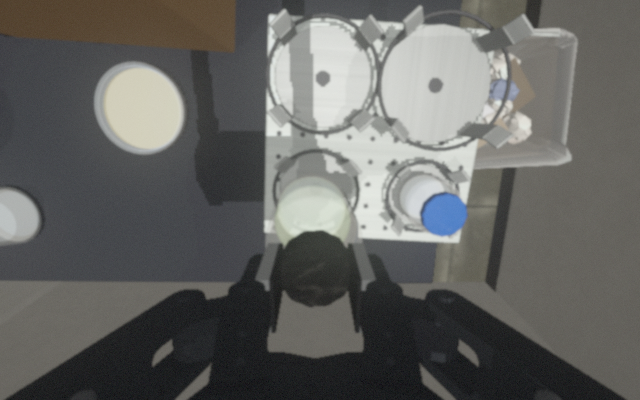

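The jar sits in clamp_44 and the bottle hovers over clamp_52. Lowering.

Emit:
apply_moves(deltas=[25, 0, 1, 10, 0, 25, 0, 1, 26, 0, 25, 0, 1, 42, 0, 25, 0, 1, 54, 0, 25, 0, 1, 60, 0, 25, 0, 1, 62, 0, 25, 0, 1, 63, 0, 25, 0, 1, 64, 0, 25, 0, 1, 65, 0, 25, 0, 1, 65, 0])

```text
clock: 12.8
position: [0.6084, 0.0783, 0.1697]
ee_rot: [0.001, -0.0, 1.0, -0.0]
contact_force: [-2.3, -1.2, 10.7]
width: 0.0295
gripper_force: 70.3
```

Emit:
apply_moves(deltas=[36, 0, 0, -1, 0, 42, 0, 0, -1, 0, 52, 0, 0, -1, 0, 52, 0, 0, -1, 0, 52, 0, 0, -20, 0, 52, 0, 0, -55, 0, 52, -10, -60, -70, 0, 52, -46, -343, -70, 0, 52, -46, -343, -70, 0, 52, -46, -343, -70, 0, 52, -46, -343, -70, 0, 52, -46, -343, -70, 0])

```text
clock: 13.8
position: [0.6413, -0.1692, 0.2351]
ee_rot: [-0.0, -0.0, 1.0, 0.0]
contact_force: [1.5, 0.2, -0.1]
width: 0.0518
gripper_force: 0.0
```

Run:
```python
from h import *
st()
p=look("wrist",[("flask",0),("small_bottle",.066)])
to(.654,-.265,.096)
```

```text
t 13.8 pos [ 0.6413 -0.1692  0.2351] yaw 90.04 tilt [0.0001 0.0003] w 0.051784730035182774 gf 0.0 F [ 1.47    0.1626 -0.0879] nose c
flask 0.68 [226. 186.] [ 0.6562 -0.2676  0.    ]
small_bottle 0.82 [588. 156.] [0.6122 0.0762 0.066 ]
t 13.95 pos [ 0.6414 -0.1708  0.2344] yaw 89.76 tilt [ 0.0007 -0.0002] w 0.05204232253055681 gf 0.0 F [-0.3581  1.7876  0.2098] nose c
delta mm [-13.0613 -94.1028 138.3976] turn -0.23725395659950266
```

Emit:
apply_moves(deltas=[56, -6, -40, 10, 0, 56, -12, -80, 20, 0, 56, -14, -96, 40, 0, 56, -14, -96, 80, 0, 56, -14, -96, 115, 0, 56, -14, -96, 135, 0, 56, -14, -96, 142, 0, 56, -14, -96, 142, 0, 28, -14, -96, 142, 0, 28, -14, -96, 142, 0, 28, -14, -96, 142, 0, 28, -14, -96, 142, 0], squeeze=60)

```text
clock: 14.95
position: [0.6566, -0.2636, 0.0956]
ee_rot: [0.002, -0.0, 1.0, -0.001]
contact_force: [0.5, -0.4, 1.9]
width: 0.0369
gripper_force: 59.5
```

Emit:
apply_moves(deltas=[28, 0, 0, 0, 0, 28, 0, 0, 0, 0, 28, 0, 0, 0, 0])

```text
clock: 15.2
position: [0.6566, -0.2637, 0.0955]
ee_rot: [0.002, -0.0, 1.0, -0.001]
contact_force: [1.1, 1.4, 6.3]
width: 0.037
gripper_force: 60.1
```

Emit:
apply_moves(deltas=[28, 0, 0, -4, 0, 28, 0, 0, -12, 0, 28, 0, 0, -30, 0, 28, 0, 0, -60, 0, 28, 0, 0, -95, 0, 28, 0, 0, -120, 0, 28, 0, 0, -130, 0, 28, 5, 12, -130, 0, 28, 15, 38, -130, 0, 28, 28, 70, -130, 0, 28, 41, 102, -130, 0, 28, 54, 134, -130, 0])

```text
clock: 16.2
position: [0.5984, -0.1269, 0.2204]
ee_rot: [-0.003, 0.0, 1.0, 0.001]
contact_force: [0.1, 0.2, -0.9]
width: 0.037
gripper_force: 59.2
```

Emit:
apply_moves(deltas=[28, 13, 32, 0, 0, 28, 26, 64, 0, 0, 28, 39, 96, 0, 0, 28, 52, 128, 0, 0, 28, 65, 160, 0, 0, 28, 76, 188, 0, 0, 28, 83, 206, 0, 0, 28, 87, 214, 0, 0, 28, 87, 214, 0, 0, 28, 87, 214, 0, 0])

```text
clock: 17.03
position: [0.5134, 0.0844, 0.2223]
ee_rot: [-0.001, -0.001, 1.0, -0.0]
contact_force: [-0.8, -0.0, -2.0]
width: 0.0367
gripper_force: 59.3
```

Run:
```python
from h import *
p=get_image("wrist");save(p,"w7")
for r in place_of("flask",p)[:1]+place_of("small_bottle",p)[:1]+place_of("clamp_44",p)[:4]: print(r["score"],r["point"],at(p,r["point"],.066),at(p,r["point"],.13))
to(.5146,.0838,.1605)
```

```text
0.93 [310.5, 210.5] [0.5316 0.0802 0.066 ] [0.5119 0.0811 0.13  ]
0.66 [307.5, 207.5] [0.5289 0.0775 0.066 ] [0.5098 0.0791 0.13  ]
0.67 [418.2, 195.2] [0.5175 0.1743 0.066 ] [0.501  0.1538 0.13  ]
t 17.23 pos [0.5146 0.0834 0.2231] yaw 89.94 tilt [ 0.0002 -0.0004] w 0.037165848651802516 gf 59.25354585091554 F [ 0.3554  0.1793 -0.9957] nose c
delta mm [ 0.0186  0.4145 62.5739] turn -0.055818049981724016
```

View pics/w7.png

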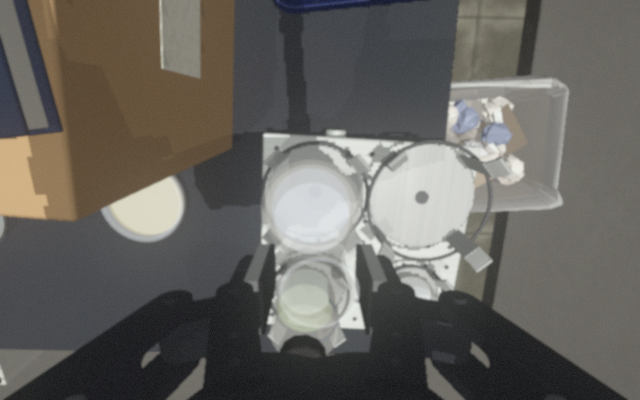

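The flask hovers above clamp_67, base at (311,210), and the small bottle stands in clamp_52. Lowering.

Emit:
apply_moves(deltas=[28, -1, 1.5, 10, 0, 28, -1, 1.5, 26, 0, 28, -1, 1.5, 42, 0, 28, -1, 1.5, 54, 0, 28, -1, 1.5, 59, 0, 28, -1, 1.5, 61, 0, 28, -1, 1.5, 62, 0, 28, -1, 1.5, 63, 0, 28, -1, 1.5, 64, 0, 28, -1, 1.5, 64, 0])

```text
clock: 18.07
position: [0.5157, 0.0856, 0.1618]
ee_rot: [0.001, -0.0, 1.0, -0.0]
contact_force: [-3.9, -1.3, 10.8]
width: 0.0369
gripper_force: 61.4
```

Emit:
apply_moves(deltas=[42, 0, 0, -1, 0, 48, 0, 0, -1, 0, 56, 0, 0, -1, 0, 56, 0, 0, -1, 0, 60, 0, 0, -30, 0, 60, 0, 0, -70, 0, 60, 0, 0, -105, 0, 70, -60, -150, -110, 0, 70, -60, -150, -110, 0, 70, -60, -150, -110, 0, 70, -60, -150, -110, 0, 70, -60, -150, -110, 0])

```text
clock: 19.07
position: [0.5782, -0.0704, 0.2689]
ee_rot: [0.001, 0.002, 1.0, -0.002]
contact_force: [0.2, 1.0, -0.0]
width: 0.0704
gripper_force: 0.0
```

Emit:
apply_moves(deltas=[72, 10, -225, 0, 0, 72, 10, -225, 0, 0, 72, 10, -225, 0, 0, 72, 10, -225, 0, 0, 72, 10, -225, 0, 0, 72, 10, -225, 0, 0, 72, 10, -225, 0, 0])

```text
clock: 19.65
position: [0.565, -0.2931, 0.2683]
ee_rot: [-0.0, 0.002, 1.0, -0.001]
contact_force: [0.5, 0.3, -0.5]
width: 0.072
gripper_force: 0.0
```

Run:
```python
from h import *
p=look("wrist",[("large_bottle",0),("slim_dropper",0)],"w8")
to(.558,-.296,.155)
```

```text
large_bottle 0.73 [308. 162.] [ 0.5575 -0.3012  0.    ]
slim_dropper 0.59 [323.  65.] [ 0.4503 -0.2847  0.    ]
t 19.8 pos [ 0.5654 -0.2875  0.269 ] yaw 90.05 tilt [0.0005 0.002 ] w 0.07217196426839773 gf 0.0 F [-0.8312 -0.2365 -0.1978] nose c
delta mm [  7.3236  -8.6948 113.9624] turn 0.05071105235931839
```

View pics/w8.png

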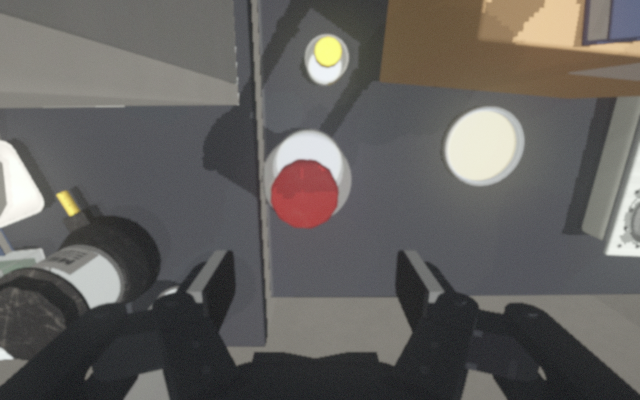

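The view shows the red cap at (305,193) and the dropper at (328,55). The cabinet at upper left stays clear of the hand. Grasping the cap.

Emit:
apply_moves(deltas=[72, 7.5, -5, 25, 0, 72, 7.5, -5, 60, 0, 72, 7.5, -5, 90, 0, 72, 7.5, -5, 108, 0, 72, 7.5, -5, 115, 0, 72, 7.5, -5, 115, 0, 40, 7.5, -5, 115, 0, 40, 7.5, -5, 115, 0, 40, 7.5, -5, 115, 0, 40, 7.5, -5, 115, 0, 40, 7.5, -5, 115, 0, 40, 7.5, -5, 115, 0], squeeze=110)

```text
clock: 20.8
position: [0.5595, -0.2947, 0.1573]
ee_rot: [0.003, -0.0, 1.0, -0.001]
contact_force: [0.0, -0.5, 7.0]
width: 0.0463
gripper_force: 113.3
```

Emit:
apply_moves(deltas=[40, 0, 0, 0, 0, 40, 0, 0, 0, 0, 40, 0, 0, -3, 0, 40, 0, 0, -8, 0, 40, 0, 0, -15, 0, 40, 0, 0, -15, 0])

```text
clock: 21.3
position: [0.5584, -0.2942, 0.1707]
ee_rot: [0.001, -0.0, 1.0, -0.0]
contact_force: [0.0, 0.6, -3.6]
width: 0.0467
gripper_force: 112.6
```

Emit:
apply_moves(deltas=[40, 0, 0, -6, 0, 40, 0, 0, -20, 0, 40, 0, 0, -42, 0, 40, 0, 0, -68, 0, 40, 0, 0, -94, 0, 40, 0, 0, -120, 0, 40, 0, 0, -145, 0, 40, 0, 0, -165, 0, 40, 0, 0, -177, 0, 40, 0, 0, -180, 0, 40, 0, 0, -180, 0])

```text
clock: 22.22
position: [0.558, -0.294, 0.3503]
ee_rot: [0.001, -0.0, 1.0, -0.0]
contact_force: [-0.3, 0.5, -3.7]
width: 0.0463
gripper_force: 112.9
```

Emit:
apply_moves(deltas=[40, -4, 12, 0, 0, 40, -12, 35, 0, 0, 40, -22, 65, 0, 0, 40, -32, 98, 0, 0, 40, -40, 132, 0, 0, 40, -43, 166, 0, 0, 40, -43, 200, 0, 0, 40, -43, 232, 0, 0, 40, -43, 264, 0, 0, 40, -43, 296, 0, 0, 40, -38, 326, 0, 0, 40, -30, 356, 0, 0])

```text
clock: 23.22
position: [0.5869, 0.0648, 0.3472]
ee_rot: [-0.002, -0.001, 1.0, 0.0]
contact_force: [0.2, -0.3, -1.6]
width: 0.0465
gripper_force: 113.0
```

Emit:
apply_moves(deltas=[40, 12, 28, 0, 0, 40, 24, 54, 0, 0, 40, 37, 76, 0, 0, 40, 49, 95, 0, 0, 40, 59, 108, 0, 0, 40, 66, 116, 0, 0, 40, 68, 118, 0, 0, 40, 68, 118, 0, 0, 40, 68, 118, 0, 0, 40, 68, 118, 0, 0])

```text
clock: 24.05
position: [0.5202, 0.1793, 0.3491]
ee_rot: [-0.0, 0.0, 1.0, -0.0]
contact_force: [-0.6, 0.1, -2.7]
width: 0.0468
gripper_force: 113.0
```

Run:
```python
from h import *
p=get_image("wrist");save(p,"w9")
for r in place_of("large_bottle",p)[:1]+place_of("clamp_80",p)[:4]: print(r["score"],r["point"],at(p,r["point"],.066),at(p,r["point"],.195))
to(.5204,.1776,.222)
s=get_image("scene");save(s,"s9")
cv2.imwrite("pics/c9.png",np.vstack([p["frame"][:,:,::-1][100:330,:],cv2.resize(s["frame"][:,:,::-1][140:340,240:520],(640,457))[:360]]))
```

```text
0.59 [307.3, 189.2] [0.55   0.1693 0.066 ] [0.5188 0.1725 0.195 ]
t 24.2 pos [0.5201 0.1793 0.3492] yaw 89.96 tilt [ 0.0001 -0.0001] w 0.046342160562760505 gf 113.02264324418502 F [ 0.1026 -0.22   -2.1126] nose c
delta mm [ -0.2818  -1.7306 127.2207] turn -0.040238773055065735
```

View pics/c9.png

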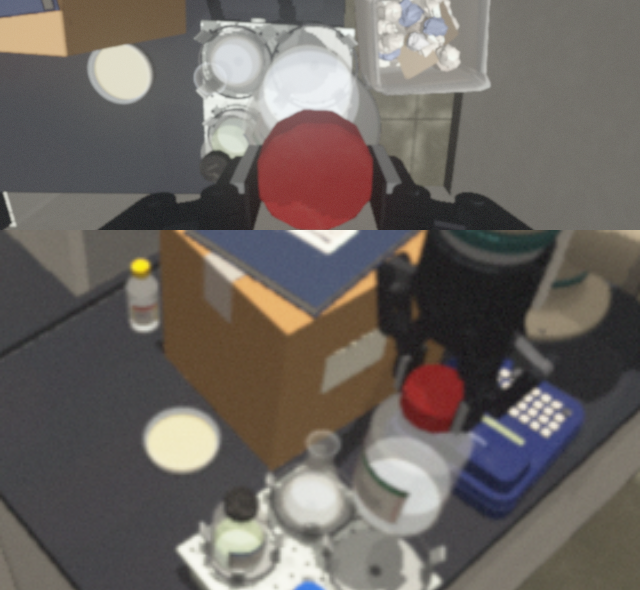

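The three seated vessels look right, and the large bottle hangs upright over the big clamp. Lowering.

Emit:
apply_moves(deltas=[40, -1, -1, 8, 0, 40, -1, -1, 25, 0, 40, -1, -1, 48, 0, 40, -1, -1, 72, 0, 40, -1, -1, 94, 0, 40, -1, -1, 110, 0, 40, -1, -1, 118, 0, 40, -1, -1, 121, 0, 40, -1, -1, 123, 0, 40, -1, -1, 125, 0, 40, -1, -1, 126, 0, 40, -1, -1, 126, 0])

```text
clock: 25.25
position: [0.521, 0.1792, 0.2241]
ee_rot: [0.001, -0.0, 1.0, 0.0]
contact_force: [-0.2, -0.4, -2.8]
width: 0.0463
gripper_force: 113.1
```

Emit:
apply_moves(deltas=[40, 0, 0, 1, 0, 40, 0, 0, 2, 0, 40, 0, 0, 2.5, 0, 40, 0, 0, 2.5, 0])

```text
clock: 25.58
position: [0.5213, 0.1792, 0.2233]
ee_rot: [0.002, -0.0, 1.0, 0.0]
contact_force: [-0.8, -1.4, 6.4]
width: 0.0465
gripper_force: 114.2
```

Touching. Release, rise straight up and clear away.

Emit:
apply_moves(deltas=[52, 0, 0, 0, 0, 60, 0, 0, 0, 0, 66, 0, 0, 0, 0, 72, 0, 0, -1, 0, 72, 0, 0, -12, 0, 72, 0, 0, -40, 0, 72, 0, 0, -80, 0, 72, 0, 0, -110, 0, 72, 0, 0, -110, 0])

```text
clock: 26.33
position: [0.5236, 0.1798, 0.3379]
ee_rot: [0.006, -0.0, 1.0, 0.001]
contact_force: [1.3, 0.7, 0.7]
width: 0.0721
gripper_force: 0.0
```

Run:
```python
from h import *
st()
look("top",[("squat_jar",.066),("small_bottle",.066),("flask",.066),("large_bottle",.066),("slim_dropper",0)])
p=get_image("scene");q=get_image("wrist")
cv2.imwrite("pics/f.png",np.vstack([cv2.resize(p["frame"][:,:,::-1][180:380,260:480],(640,582))[:370],q["frame"][:,:,::-1][100:320]]))
```

```text
t 26.33 pos [0.5236 0.1798 0.3379] yaw 90.04 tilt [-0.013   0.0028] w 0.07209797550649706 gf 0.0 F [1.2851 0.6606 0.6692] nose c
squat_jar 0.81 [235. 174.] [0.6156 0.1711 0.066 ]
small_bottle 0.51 [270. 176.] [0.6105 0.0729 0.066 ]
flask 0.58 [266. 211.] [0.5099 0.0844 0.066 ]
flask 0.38 [233. 173.] [0.6204 0.1774 0.066 ]
large_bottle 0.63 [234. 208.] [0.5189 0.1754 0.066 ]
slim_dropper 0.56 [390. 231.] [ 0.446  -0.2801  0.    ]
```

View pics/f.png

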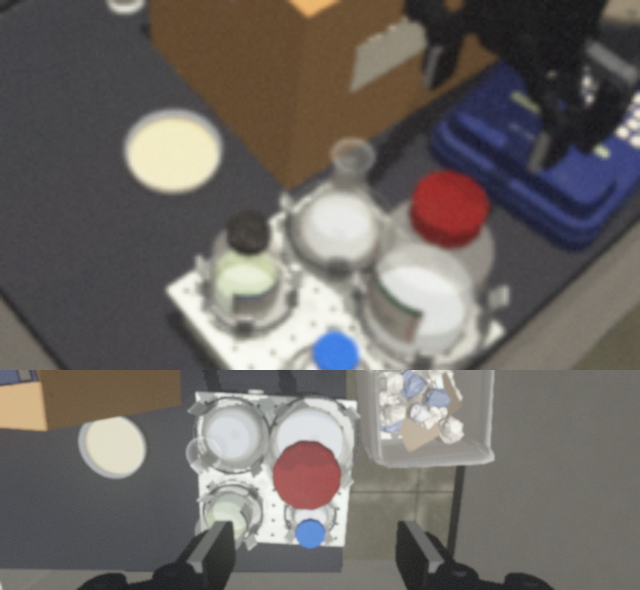

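All four vessels stand inside their clamp rings, and each contact height matches its pick height plus 66 mm. The hand is clear, so I'm handing in.

```bash
python3 -c "
from rig import *
print(sign_off())"
```

```text
the job is handed in; nothing more can be done
None
```

The squat jar, small bottle, flask and large bottle each stand in the clamp made for their size, and the dropper stands where it was; I handed the job in at about 27 s of the 104 s, and the sign-off returned no verdict.

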